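Unlatch the waffle warmer and hold its lid

TASK

The small steel waffle warmer in front of the irons is latched shut. Press the paddle of its front catch fully down so that the catch lets the lid go, take your hand off the paddle, then lift the lid by its black bar handle to 40 degrees open and hold it there for a colleague to reach in: the program finishes with the gripper still holding the handle, since the lid falls shut when let go. Leave the things that stand around the warmer where they are.

Things in the scene. Friction and masses are not known exactly. Their poses are not given: they have to be found in the camera images.
- warmer: fixed steel box 190 mm deep (its x) by 200 mm wide (its y), rim 115 mm above the table, waffles inside, louvred ends. Origin: centre of its underside, on the table. Its -x side is the front (catch; black strip with a thermostat knob), turned roughly to world -y, the robot's right. Flat lid 200 x 206 x 10 mm, top at 127 mm when closed, hinged along the back upper edge
- lid_handle (a point): middle of the lid's handle: black round bar 16 mm thick, 92 mm long, along the warmer's y axis, its axis 42 mm above the lid's top, on two steel posts; closed it lies 55 mm to the front of the warmer's centre, 169 mm above the table. The bar may turn in a grip. The point's axes are the lid's: the warmer's when closed
- lid_hinge (a point): middle of the hinge axis of the lid, at the back upper edge of the warmer (101 mm behind its centre, 118 mm up); the axis is the warmer's y axis. The handle's bar moves round it on a radius of 164 mm
- lid (a joint): opening angle, rad: 0 closed, grows as the front edge rises, 40 degrees = 0.70, stop at 1.9. Locked near 0 by the catch. Once the catch is released two sprung pins lift it to about 0.08 and carry it there, clear of the hook. Above that it falls freely: about 4 to 6 N at the handle carry it (lid about 0.75 kg, varies)
- paddle_pad (a point): press point on the catch's paddle: ribbed steel plate 40 mm wide, 45 mm long, level, sticking out from the middle of the front, its top 97 mm above the table; the point is 150 mm to the front of the warmer's centre, 42 mm ahead of the paddle's pivot. The hook stands up behind it, to 130 mm above the table, over a lip on the lid's front edge
- paddle (a joint): angle of the paddle and hook in rad: 0 at rest (hook over the lid's lip), 0.38 at the stop, when the press point is 15 mm lower. Sprung back to 0: about 2.5 N at the press point starts it, 6 N reaches the stop. The lid comes free at about 0.25
- jar: clear lidded jar, 64 x 68 mm, 84 mm high, loose, standing behind the warmer; origin at the centre of its underside; leave it alone
- near_waffle: loose waffle, 85 mm across, 8 mm thick, lying on the table in front of the catch; origin at the centre of its underside; leave it alone
- steel_cup: plain steel cup, 76 mm across, 102 mm high, loose, between the warmer and the dough tray on the left; origin at the centre of its underside; leave it alone

How it is judged:
By the outcome, as a careful person would: the job done as asked, in the order asked, and still so for the second after the job is handed in, while the arm keeps its last pose, push and grip.
It also fails if it takes over 51 s, if anything falls off the work surface, if the arm or the gripper's body presses on something with over 40 N, if the wrist force passes 120 N, or if a joint passes its speed limit or range.

ROBOT

A 6-joint arm with a two-finger parallel gripper is mounted at the origin on a cart in front of the work surface, level with it; the furniture and walls round the work are solid. World frame = base frame: x ahead of the robot, y to its left, z up, the work surface at z = 0. Lengths are in m, angles in rad, forces in N, time in s.
With the tool pointing down it reaches from about 0.35 to 0.85 m from the base axis. Payload 8.1 kg.
Tool frame: the origin (TCP) lies at the very end of the fingers, on their centre line; the grasp point (between the pads) lies 19 mm behind it; z points along the fingers, y is the line along which they close (so a half turn about z gives the same grasp; the last joint's range is limited). The gripper opens to 93 mm and grips with 3 to 60 N. Pads are 15 mm wide; open, the fingers measure 128 mm over their backs; the gripper's body (75 mm by 188 mm) begins 65 mm behind the grasp point.
Start: joints at [1.07, 0.13, 1.488, -0, 1.523, -0.085], TCP at [0.242, 0.549, 0.219] pointing down, gripper open.
Joint ranges: [-2.96, 2.96], [-0.89, 2.26], [0.02, 2.5], [-1.34, 4.48], [0, 2.73], [-2.66, 2.66]. Speed limits (rad/s): [2.39, 2.39, 2.79, 3.14, 3.14, 3.14].

INTERFACE

Orientations are given as a rotation vector (axis times angle).
In Python, from plant import robot gives the robot as it stands.
- The arm moves only by the tool play_rows, never from a script. Its argument "deltas" is one flat list of numbers, 5 for each row, row after row: the shift along the tool's x, y, z in mm, then the turn about the tool's z in degrees, then the finger opening in mm, from 0 to 93. A call has 1 to 10 rows; each row shifts and turns the commanded pose from where the row before left it, along the tool's axes as they then stand; what a row does not reach is not made up. A row lasts 1/12 s, in which the tool goes at most 41.7 mm and 7.16 degrees, less where a joint would pass 70% of its speed; a pose out of reach is approached as far as the arm can. A call with a gripper value outside its range is refused whole. The fingers move at their own pace and stop on an object; "newtons" is the grip in N (left out, the last holds). Time passes only in rows, so rows that do not move let the fingers close. It gives the time, the measured TCP pose, the force, the opening and the grip force at its end, in the units of the state.
- robot.read_state(): the state, without advancing time (a new reading comes with each control period).
- robot.read_camera(name): name is "scene" or "top" or "wrist"; returns a dict with "pixels" (420x560x3 uint8, blue, green, red), "mtx" (3x3 intrinsics, pixels), "eye" and "rotation" of the camera in the world. Camera axes: x right, y up, looking along -z (the intrinsics and any distortion apply to the point x, -y, -z); pixel columns grow to the right and rows downward; lengths in m; the calibration is good to about 2 mm. A picture is of the moment at which its call begins. There is no depth.
- robot.close_job(): hands the job in; it is judged then, once.
The state is a dict: "t": time; "q": joint angles; "dq": joint speeds; "joint_torque": joint torques, N m; "tool_pos": TCP position; "orientation": TCP orientation; "force": force on the tool from outside, world axes, zero at the start; "wrist_torque": the same for the moment, N m; "opening": finger opening in m; "gripper_force": force on a finger pad.
Only numpy, scipy, OpenCV 4.12 (cv2) and the standard library are available. Lean on these libraries where they do the work, as an engineer would, in place of code of your own. Each camera call takes 0.05 s, during which the arm holds its last target. There are 200 camera calls.

## Working session

There is one attempt and no reset: what is moved stays moved. The work goes in short steps, Python scripts to look and compute and a tool call to move; the robot and the scene stay as the last step left them, time stands still between calls to the robot, and variables do not carry over. Pictures are saved under pics/ and viewed, at most 10 in all, crops included, and the job is handed in when it is done.

Besides the shell and the picture viewer there is one more tool, called after "Emit:" by a JSON object that holds its "op" and its "data", one argument or row to a line. play_rows: Moves the arm, as the interface text tells. Its arguments: {"type":"object","properties":{"deltas":{"type":"array"},"newtons":{"type":"number"}},"required":["deltas"]}

```bash
ls; mkdir -p pics; cat > h.py <<'E'
import numpy as np, cv2
from plant import robot
from scipy.spatial.transform import Rotation as R
def cam(n,f=None):
    c=robot.read_camera(n)
    if f: cv2.imwrite('pics/'+f,c['pixels'])
    np.savez('/tmp/'+n+'.npz',**{k:np.asarray(v) for k,v in c.items() if k in('pixels','mtx','eye','rotation')})
    return c
def onz(c,u,v,z):
    d=np.linalg.inv(c['mtx'])@[u,v,1.]; d=np.asarray(c['rotation'])@[d[0],-d[1],-d[2]]
    e=np.asarray(c['eye']); return e+d*(z-e[2])/d[2]
def proj(c,p):
    q=np.asarray(c['rotation']).T@(np.asarray(p)-c['eye']); q=np.asarray(c['mtx'])@[q[0],-q[1],-q[2]]
    return q[:2]/q[2]
E
python3 - <<'E'
from h import *
for n in('scene','top'):
    c=cam(n,n+'1.png'); print(n,[k for k in c],c['eye'],c['mtx'].tolist(), np.asarray(c['rotation']).round(3).tolist())
s=robot.read_state(); print(s)
E
```

```text
pics
scene ['pixels', 'mtx', 'eye', 'rotation'] [-0.17505311 -0.50639411  0.72082225] [[444.2442783934887, 0.0, 280.27054331700634], [0.0, 444.2442783934887, 200.67400659519248], [0.0, 0.0, 1.0]] [0.911, -0.426, -0.819]
top ['pixels', 'mtx', 'eye', 'rotation'] [0.32293555 0.03415274 1.31827285] [[525.2610557548882, 0.0, 286.2223299734261], [0.0, 525.2610557548882, 206.44276469035577], [0.0, 0.0, 1.0]] [0.122, -0.103, -1.594]
{'t': 0.1, 'q': array([ 1.06955489e+00,  1.31101180e-01,  1.48916754e+00, -3.02615962e-05,
        1.52300220e+00, -8.53967852e-02]), 'dq': array([-6.84184750e-05, -1.33754391e-03, -2.78373244e-03,  8.57409368e-04,
        5.42455957e-04, -5.73834201e-04]), 'joint_torque': array([ 1.31084027e-03, -5.61338961e+01, -4.93096590e+01,  7.70162372e-02,
        2.91402993e-02,  4.60422962e-05]), 'tool_pos': array([0.24211686, 0.54841588, 0.21768463]), 'orientation': array([-6.48414211e-01, -3.07348176e+00,  2.53696520e-03]), 'force': array([0.12882836, 0.27545497, 0.85422558]), 'wrist_torque': array([-0.01492693,  0.00401484, -0.03275155]), 'gripper_force': 0.0, 'opening': 0.09288729188226483}
```

View pics/scene1.png

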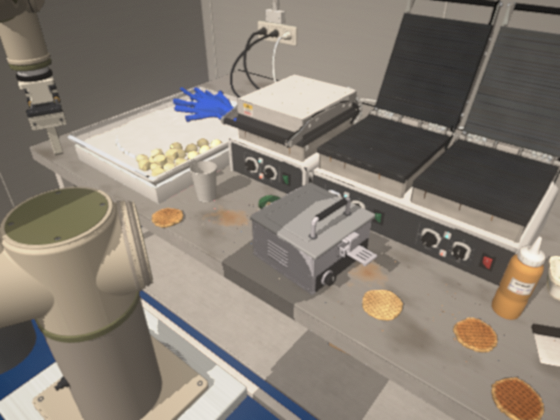

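View pics/top1.png

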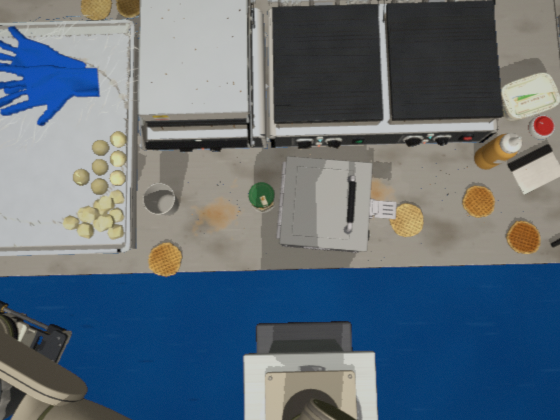

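The top view shows the lid at about (325,203), the handle bar from (353,179) to (350,231), and the paddle at (382,210). The near waffle is at (406,219), the jar at (262,196) and the cup at (160,199).

```bash
sed -i "s/c=robot.read_camera(n)/c=robot.read_camera(n); c['rotation']=R.from_rotvec(c['rotation']).as_matrix()/" h.py
python3 - <<'E'
from h import *
c=cam('top'); im=c['pixels']
hsv=cv2.cvtColor(im,cv2.COLOR_BGR2HSV)
g=im.max(2)
m=np.zeros(g.shape,np.uint8); m[165:245,335:368]=(g[165:245,335:368]<50)
n,l,st,ce=cv2.connectedComponentsWithStats(m)
k=1+np.argmax(st[1:,4]); ys,xs=np.where(l==k); 
r=cv2.minAreaRect(np.c_[xs,ys].astype(np.float32)); print('bar px',st[k],r)
b=cv2.boxPoints(r); 
P=[onz(c,*p,0.169)for p in b]; print('bar',np.mean(P,0),np.round(P,4).tolist())
# lid corners by eye
for p in[(286,157),(370,162),(366,250),(280,246)]: print('lid',onz(c,*p,0.127))
print('paddle end',onz(c,396,203,.097),onz(c,395,219,.097))
for n,p,z in[('jar',(262,196),.084),('waf',(406,219),.008),('cup',(160,199),.102),('iron front',(318,148),.1),('iron knob',(320,150),.05),('handle iron',(200,148),.15)]:print(n,onz(c,*p,z))
cv2.imwrite('pics/c.png',cv2.resize(im[140:260,240:440],None,fx=4,fy=4,interpolation=cv2.INTER_CUBIC))
E
```

```text
bar px [347 182   8  40 217] ((350.74395751953125, 201.4861602783203), (5.58643913269043, 39.266998291015625), 3.094058036804199)
bar [ 0.49596839 -0.09688478  0.169     ] [[0.4527, -0.0866, 0.169], [0.5402, -0.0949, 0.169], [0.5392, -0.1073, 0.169], [0.4517, -0.0988, 0.169]]
lid [0.61058137 0.04401139 0.127     ]
lid [ 0.59322608 -0.1500525   0.127     ]
lid [ 0.39029726 -0.13135211  0.127     ]
lid [0.40436738 0.06276144 0.127     ]
paddle end [ 0.50010122 -0.21081264  0.097     ] [ 0.4624362  -0.20642248  0.097     ]
jar [0.52745048 0.10390346 0.084     ]
waf [ 0.47187071 -0.25140964  0.008     ]
cup [0.52386348 0.34304293 0.102     ]
iron front [ 0.63686938 -0.03243274  0.1       ]
iron knob [ 0.64453176 -0.0399403   0.05      ]
handle iron [0.63169742 0.24010351 0.15      ]
```

View pics/c.png

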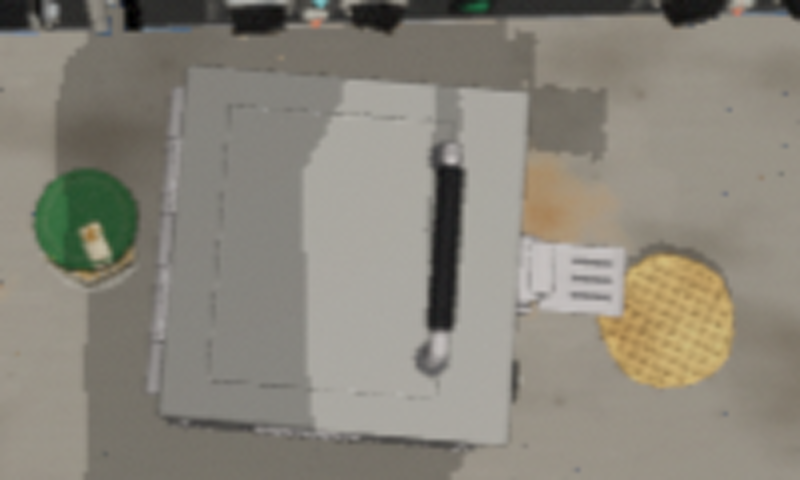

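```bash
cat >> h.py <<'E'
XW=np.array([.0945,.9955,0]); YW=np.array([-.9955,.0945,0]); H=np.array([.496,-.097,.169]); C=H+.055*XW; C[2]=0; PAD=C-.150*XW+[0,0,.097]
def to(p):
    "world target -> shift in tool axes, mm"
    s=robot.read_state(); Rm=R.from_rotvec(s['orientation']).as_matrix()
    return (Rm.T@(np.asarray(p)-s['tool_pos'])*1000).round(1)
E
python3 - <<'E'
from h import *
s=robot.read_state(); Rm=R.from_rotvec(s['orientation']).as_matrix(); print(Rm.round(3)); print(C,PAD)
print(to(PAD+[0,0,.14]),to([.242,.549,.25]))
a=lambda v:np.degrees(np.arctan2(v[1],v[0]))
print('tool y ang',a(Rm[:,1]),'YW',a(YW),'XW',a(XW), 'q1-yaw',np.degrees(s['q'][[0,5]]))
# cross-check with the scene camera
c=cam('scene'); 
for n,p in[('bar',H),('pad',PAD),('handle ends',H+.046*YW),('e2',H-.046*YW)]: print(n,proj(c,p))
cv2.imwrite('pics/s.png',cv2.resize(c['pixels'][170:300,230:400],None,fx=4,fy=4,interpolation=cv2.INTER_CUBIC))
E
```

```text
[[-0.915  0.404 -0.001]
 [ 0.404  0.915 -0.001]
 [ 0.    -0.001 -1.   ]]
[ 0.5011975 -0.0422475  0.       ] [ 0.4870225 -0.1915725  0.097    ]
[-523.  -578.1  -18.4] [  0.3   0.4 -32.2]
tool y ang 66.17736771651953 YW 174.57732292905746 XW 84.57732292905746 q1-yaw [61.2835964  -4.89375132]
bar [331.25977941 209.21819977]
pad [364.35893453 255.04295078]
handle ends [317.28825884 218.38796681]
e2 [344.46215667 200.5532357 ]
```

View pics/s.png

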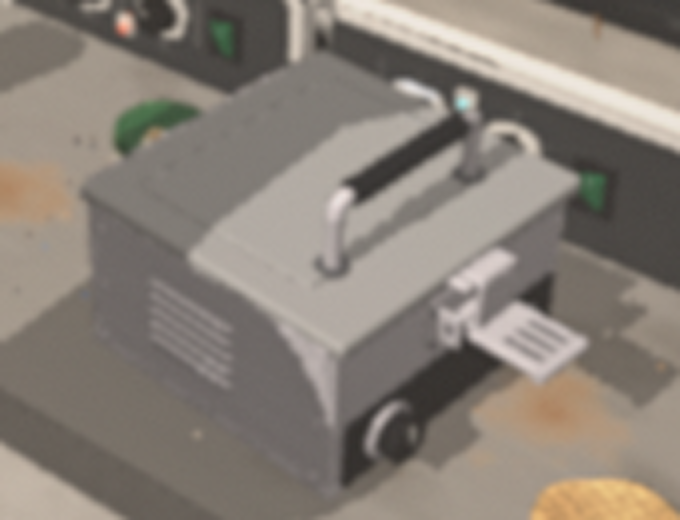

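The bar's centre is at crop (405,157), full px (331,209), and the ribbed pad is at about crop (537,340). Both match the predicted projections, so the poses check out and I'll move.

Emit:
{"op": "play_rows", "data": {
  "deltas": [0, 0, -30, 0, 0, -26, -29, 0, 0, 0, -26, -29, 0, 0, 0, -26, -29, 0, 0, 0, -26, -29, 0, 0, 0, -26, -29, 0, 0, 0, -26, -29, 0, 0, 0, -26, -29, 0, 0, 0, -26, -29, 0, 0, 0, -26, -29, 0, 0, 0],
  "newtons": 10
}}

```text
t: 1.03
tool_pos: [0.351, 0.2139, 0.2486]
orientation: [0.648, 3.074, 0.0]
force: [1.7, 0.1, 0.5]
opening: 0.0311
gripper_force: 0.0
```

Emit:
{"op": "play_rows", "data": {
  "deltas": [-26, -29, 0, 0, 0, -26, -29, 0, 0, 0, -26, -29, 0, 0, 0, -26, -29, 0, 0, 0, -26, -29, 0, 0, 0, -26, -29, 0, 0, 0, -26, -29, 0, 0, 0, -26, -29, 0, 0, 0, -26, -29, 0, 0, 0, -26, -29, 0, 0, 0]
}}

```text
t: 1.87
tool_pos: [0.4718, -0.1568, 0.2486]
orientation: [0.649, 3.074, 0.0]
force: [0.1, 0.1, 0.5]
opening: 0.0001
gripper_force: 0.0
```

Emit:
{"op": "play_rows", "data": {
  "deltas": [0, 0, 0, 7.1, 0, 0, 0, 0, 7.1, 0, 0, 0, 0, 7.1, 0, 0, 0, 0, 7.1, 0, 0, 0, 0, 7.1, 0, 0, 0, 0, 7.1, 0, 0, 0, 0, 7.1, 0, 0, 0, 0, 7.1, 0, 0, 0, 0, 7.1, 0, 0, 0, 0, 7.1, 0]
}}

```text
t: 2.7
tool_pos: [0.4715, -0.1547, 0.2484]
orientation: [-2.319, -2.119, 0.0]
force: [-0.3, -1.2, 0.1]
opening: 0.0004
gripper_force: 0.0
```

```bash
python3 - <<'E'
from h import *
s=robot.read_state();Rm=R.from_rotvec(s['orientation']).as_matrix(); print(s['t'],s['tool_pos'],s['opening'],s['force'],to(PAD)); print(Rm.round(3))
E
```

```text
2.7 [ 0.47154497 -0.15465652  0.24843783] 0.0004471320950342481 [-0.29336294 -1.18430985  0.08026354] [-35.4  18.8 151.4]
[[ 0.09   0.996 -0.   ]
 [ 0.996 -0.09   0.   ]
 [ 0.    -0.    -1.   ]]
```

Emit:
{"op": "play_rows", "data": {
  "deltas": [-35, 19, 0, 0, 0, 0, 0, 35, 0, 0, 0, 0, 35, 0, 0, 0, 0, 35, 0, 0, 0, 0, 25, 0, 0, 0, 0, 8, 0, 0, 0, 0, 0, 0, 0]
}}

```text
t: 3.28
tool_pos: [0.4857, -0.1902, 0.1079]
orientation: [-2.309, -2.122, 0.003]
force: [-0.2, -0.4, 0.3]
opening: 0.0009
gripper_force: 0.0
```

Emit:
{"op": "play_rows", "data": {
  "deltas": [0, 0, 4, 0, 0, 0, 0, 4, 0, 0, 0, 0, 4, 0, 0, 0, 0, 4, 0, 0, 0, 0, 4, 0, 0, 0, 0, 0, 0, 0]
}}

```text
t: 3.78
tool_pos: [0.489, -0.1917, 0.0923]
orientation: [2.311, 2.124, 0.002]
force: [-0.3, 0.0, 6.0]
opening: 0.0004
gripper_force: 2.9
```

Emit:
{"op": "play_rows", "data": {
  "deltas": [0, 0, 2, 0, 0, 0, 0, 2, 0, 0, 0, 0, 2, 0, 0, 0, 0, 0, 0, 0, 0, 0, 0, 0, 0]
}}

```text
t: 4.2
tool_pos: [0.4894, -0.1914, 0.0866]
orientation: [2.31, 2.124, 0.003]
force: [0.7, 1.9, 7.3]
opening: 0.0005
gripper_force: 3.1
```

```bash
python3 - <<'E'
from h import *
c=cam('scene')
cv2.imwrite('pics/s2.png',cv2.resize(c['pixels'][140:300,230:430],None,fx=4,fy=3.75,interpolation=cv2.INTER_CUBIC))
s=robot.read_state();print(s['tool_pos'],s['force'])
E
```

```text
[ 0.48937994 -0.19147564  0.08659451] [0.73201588 1.8640697  7.3261908 ]
```

View pics/s2.png

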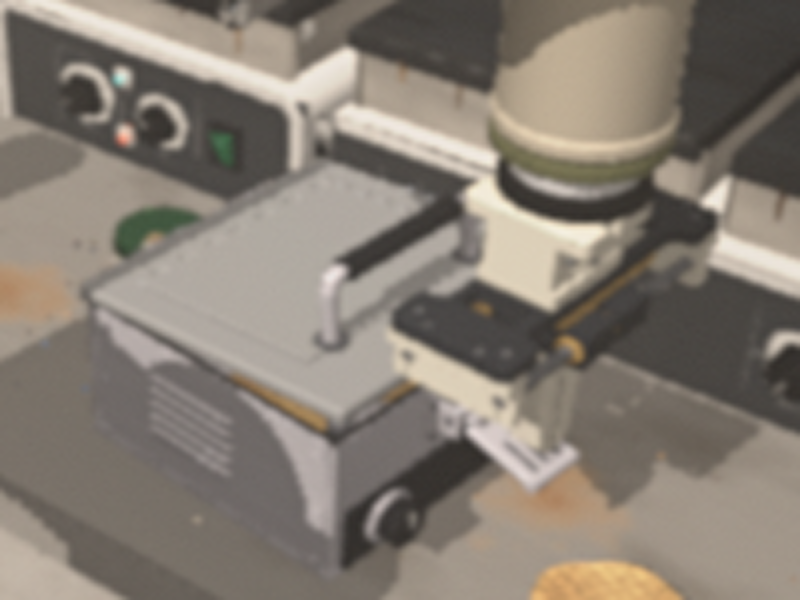

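The lid has popped: there is a gap showing the waffles at crop (280,400). The paddle is tilted but not yet at its stop, so I press on.

Emit:
{"op": "play_rows", "data": {
  "deltas": [0, 0, 2, 0, 0, 0, 0, 2, 0, 0, 0, 0, 1, 0, 0, 0, 0, 0, 0, 0, 0, 0, 0, 0, 0]
}}

```text
t: 4.67
tool_pos: [0.4898, -0.1915, 0.0838]
orientation: [2.31, 2.124, 0.004]
force: [-7.5, 6.2, 24.1]
opening: 0.0005
gripper_force: 10.4
```

Emit:
{"op": "play_rows", "data": {
  "deltas": [0, 0, 1, 0, 0, 0, 0, 1, 0, 0, 0, 0, 0, 0, 0, 0, 0, 0, 0, 0]
}}

```text
t: 5.0
tool_pos: [0.4901, -0.1915, 0.0833]
orientation: [2.309, 2.124, 0.004]
force: [-13.5, 9.0, 37.0]
opening: 0.0001
gripper_force: 15.9
```

The force rise shows the paddle is at its stop. I'll lift off and go above the handle.

Emit:
{"op": "play_rows", "data": {
  "deltas": [0, 0, -10, 0, 0, 0, 0, -35, 0, 0, 0, 0, -40, 0, 0, 0, 0, -40, 0, 0, 0, 0, -40, 0, 0, 32, 0, 0, 7, 40, 0, 0, 0, 7, 60, 0, 0, 0, 7, 60, 0, 0, 0, 7, 60, 0, 0, 0, 7, 60]
}}

```text
t: 5.83
tool_pos: [0.4907, -0.1592, 0.2433]
orientation: [2.848, 1.324, 0.001]
force: [0.8, -0.7, -0.4]
opening: 0.0292
gripper_force: 0.0
```

Emit:
{"op": "play_rows", "data": {
  "deltas": [0, 0, 0, 7, 60, 0, 0, 0, 7, 60, 0, 0, 0, 7, 60, 0, 0, 0, 7, 60, 0, 0, 0, 7, 60, 0, 0, 0, 7, 60, 0, 0, 0, 7, 60, 0, 0, 0, 6, 60, 0, 0, 0, 0, 60]
}}

```text
t: 6.58
tool_pos: [0.4906, -0.1594, 0.2431]
orientation: [3.138, -0.14, 0.001]
force: [0.2, 0.3, 0.5]
opening: 0.0596
gripper_force: 0.0
```

```bash
cat >> h.py <<'E'
HG=C+.101*XW+[0,0,.118]
def hp(th):
    a=np.arctan2(.051,.156)+th; return HG-.164*np.cos(a)*XW+[0,0,.164*np.sin(a)]
E
python3 - <<'E'
from h import *
s=robot.read_state();Rm=R.from_rotvec(s['orientation']).as_matrix(); print(s['tool_pos'],s['opening'],s['force'],hp(.08),to(hp(.08)-[0,0,.016]))
print(Rm.round(3)); a=np.degrees(np.arctan2(Rm[1,1],Rm[0,1]));print(a)
c=cam('scene'); print(proj(c,hp(.08)),proj(c,hp(0)))
cv2.imwrite('pics/s3.png',cv2.resize(c['pixels'][140:300,230:430],None,fx=4,fy=3.75,interpolation=cv2.INTER_CUBIC))
E
```

```text
[ 0.49056359 -0.15936104  0.24307765] 0.05962114755349533 [0.227121   0.31546196 0.52256161] [ 0.49644319 -0.09233124  0.18125538] [ -0.2 -67.3  77.8]
[[ 0.996 -0.089  0.001]
 [-0.089 -0.996 -0.   ]
 [ 0.001  0.    -1.   ]]
-95.1075239450224
[329.87725357 203.65890781] [331.21561817 209.21079703]
```

View pics/s3.png

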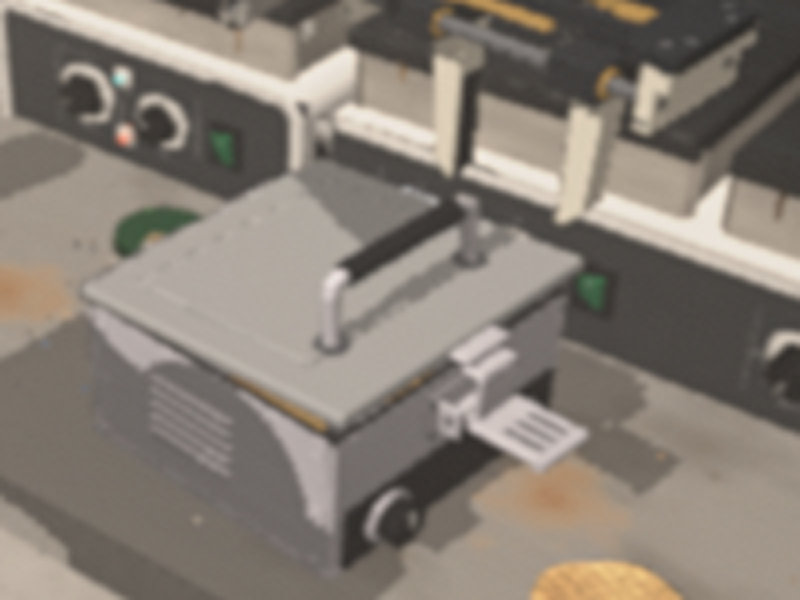

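The lid stays released with a gap, and the paddle is back at rest. The bar's middle at crop (402,239) matches the prediction, so I grasp.

Emit:
{"op": "play_rows", "data": {
  "deltas": [0, -33, 0, 0, 60, 0, -34, 0, 0, 60, 0, 0, 0, 0, 60, 0, 0, 30, 0, 60, 0, 0, 30, 0, 60, 0, 0, 18, 0, 60, 0, 0, 0, 0, 60, 0, 0, 0, 0, 60]
}}

```text
t: 7.3
tool_pos: [0.4953, -0.0924, 0.1641]
orientation: [-3.139, 0.128, 0.003]
force: [1.0, 0.9, 0.5]
opening: 0.0601
gripper_force: 0.0
```

Emit:
{"op": "play_rows", "data": {
  "deltas": [0, 0, 0, 0, 8, 0, 0, 0, 0, 8, 0, 0, 0, 0, 8, 0, 0, 0, 0, 8, 0, 0, 0, 0, 8, 0, 0, 0, 0, 8, 0, 0, 0, 0, 8, 0, 0, 0, 0, 8],
  "newtons": 30
}}

```text
t: 7.97
tool_pos: [0.496, -0.0944, 0.165]
orientation: [3.135, -0.133, 0.0]
force: [-0.2, -9.5, 1.2]
opening: 0.0151
gripper_force: 30.0
```

```bash
python3 - <<'E'
from h import *
s=robot.read_state();Rm=R.from_rotvec(s['orientation']).as_matrix(); p=s['tool_pos'];print(p,s['opening'],s['force'],s['gripper_force'])
p0=hp(.08)
for d in range(5,43,3):
    v=Rm.T@(hp(np.radians(d))-p0)*1000; print(d,v.round(1))
E
```

```text
[ 0.49598335 -0.09442186  0.16502847] 0.01512775912337618 [-0.17081993 -9.54706645  1.2168925 ] 30.00787317752838
5 [ 0.  -0.5 -1.1]
8 [ 0.  -4.  -8.9]
11 [  0.1  -8.  -16.5]
14 [  0.1 -12.3 -23.9]
17 [  0.2 -17.  -31.1]
20 [  0.2 -22.1 -38. ]
23 [  0.3 -27.6 -44.7]
26 [  0.4 -33.4 -51. ]
29 [  0.4 -39.5 -57. ]
32 [  0.5 -45.9 -62.7]
35 [  0.6 -52.6 -68.1]
38 [  0.6 -59.6 -73.1]
41 [  0.7 -66.8 -77.7]
```

Emit:
{"op": "play_rows", "data": {
  "deltas": [0, 2, 0, 0, 8, 0, 0, 0, 0, 8, 0, -2, -4.4, 0, 8, 0, -2, -4.5, 0, 8, 0, -2, -3.8, 0, 8, 0, -2, -3.8, 0, 8, 0, -2.1, -3.7, 0, 8, 0, -2.2, -3.7, 0, 8, 0, -2.3, -3.6, 0, 8, 0, -2.4, -3.6, 0, 8]
}}

```text
t: 8.8
tool_pos: [0.4976, -0.0786, 0.196]
orientation: [3.137, -0.133, 0.001]
force: [3.4, -6.0, -3.9]
opening: 0.015
gripper_force: 30.0
```

```bash
python3 - <<'E'
from h import *
s=robot.read_state();p=s['tool_pos'];print(s['force'],s['wrist_torque'],s['opening'],s['gripper_force'],R.from_rotvec(s['orientation']).as_matrix().round(3)[2])
r=p+[0,0,.016]-HG; print(np.degrees(np.arctan2(r[2],-r@XW))-18.1, np.hypot(r[2],r@XW))
E
```

```text
[ 3.36391872 -6.01776376 -3.91812503] [-1.31971728 -0.45562818 -0.10505652] 0.014987135156091394 29.993686079978943 [ 0.001  0.002 -1.   ]
16.252517995159174 0.16655880907076354
```

Emit:
{"op": "play_rows", "data": {
  "deltas": [0, -2, -3.4, 0, 8, 0, -2.5, -3.4, 0, 8, 0, -2.7, -3.4, 0, 8, 0, -2.8, -3.3, 0, 8, 0, -2.9, -3.2, 0, 8, 0, -2.9, -3.1, 0, 8, 0, -3, -3, 0, 8, 0, -3.1, -3, 0, 8, 0, -3.2, -2.9, 0, 8, 0, -3.2, -2.8, 0, 8]
}}

```text
t: 9.63
tool_pos: [0.5006, -0.0514, 0.2287]
orientation: [3.135, -0.134, 0.005]
force: [3.2, -10.8, 3.9]
opening: 0.0148
gripper_force: 30.0
```

Emit:
{"op": "play_rows", "data": {
  "deltas": [0, -3.3, -2.7, 0, 8, 0, -3.4, -2.7, 0, 8, 0, -3.5, -2.5, 0, 8, 0, -3.5, -2.5, 0, 8, 0, -3.6, -2.3, 0, 8, 0, 0, 0, 0, 8, 0, 0, 0, 0, 8, 0, 0, 0, 0, 8, 0, 0, 0, 0, 8]
}}

```text
t: 10.38
tool_pos: [0.5024, -0.0347, 0.2426]
orientation: [3.134, -0.134, 0.007]
force: [0.0, -11.8, 9.1]
opening: 0.0149
gripper_force: 30.0
```

```bash
python3 - <<'E'
from h import *
s=robot.read_state();p=s['tool_pos'];print(p,s['force'],s['wrist_torque'],s['opening'],s['gripper_force'])
r=p+[0,0,.016]-HG; print(np.degrees(np.arctan2(r[2],-r@XW))-18.1, np.hypot(r[2],r@XW))
c=cam('scene')
cv2.imwrite('pics/s4.png',cv2.resize(c['pixels'][140:300,230:430],None,fx=4,fy=3.75,interpolation=cv2.INTER_CUBIC))
E
```

```text
[ 0.50244646 -0.03473528  0.24264794] [  0.02976456 -11.8463952    9.0907615 ] [-2.26669483  0.0797822  -0.05779677] 0.014933494856914791 30.012381970882416
38.31348573171442 0.16883463640961477
```

View pics/s4.png

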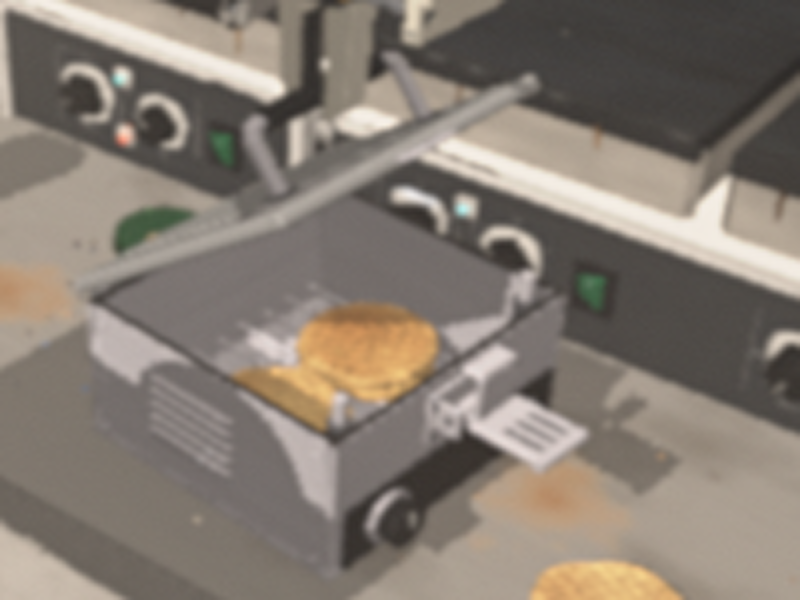

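The lid is open with the handle held. The lid's front corners are at crop (280,215) and (533,82). I'll check the angle from these and from a circle fit.

```bash
python3 - <<'E'
from h import *
from scipy.optimize import least_squares
P=np.array([[.496,-.0944,.165],[.4976,-.0786,.196],[.5006,-.0514,.2287],[.50245,-.03474,.24265]])
x=(P-HG)@XW; z=P[:,2]-HG[2]
f=least_squares(lambda c:np.hypot(x-c[0],z-c[1])-.164,[0,-.016]); print('centre',f.x,f.fun)
print(np.degrees(np.arctan2(z-f.x[1],-(x-f.x[0])))-18.1)
L=np.load('/tmp/scene.npz'); c={k:L[k] for k in L}
def pt(th,s,u,h): 
    return HG-XW*(u*np.cos(th)-h*np.sin(th))+[0,0,u*np.sin(th)+h*np.cos(th)]+YW*s
for d in(36,38,40,42):
    t=np.radians(d); print(d,[((proj(c,pt(t,s,.199,h))-[230,140])*[4,3.75]).round(0).tolist() for s in(.103,-.103) for h in(.009,-.001)],((proj(c,pt(t,0,.156,.051))-[230,140])*[4,3.75]).round(0))
E
```

```text
centre [ 0.00057012 -0.0100332 ] [ 0.00019747 -0.00023249 -0.00017607  0.00022697]
[ 2.22502208 14.41700366 29.3738798  36.99521092]
36 [[277.0, 226.0], [286.0, 244.0], [531.0, 84.0], [539.0, 99.0]] [326.  99.]
38 [[271.0, 214.0], [280.0, 232.0], [526.0, 73.0], [534.0, 88.0]] [320.  91.]
40 [[264.0, 202.0], [273.0, 220.0], [520.0, 63.0], [528.0, 78.0]] [313.  83.]
42 [[256.0, 190.0], [267.0, 208.0], [513.0, 52.0], [522.0, 67.0]] [306.  76.]
```

Emit:
{"op": "play_rows", "data": {
  "deltas": [0, -0.8, -1.4, 0, 8, 0, -0.8, -1.4, 0, 8, 0, -0.8, -1.4, 0, 8, 0, -0.9, -1.3, 0, 8, 0, 0, 0, 0, 8, 0, 0, 0, 0, 8, 0, 0, 0, 0, 8]
}}

```text
t: 11.02
tool_pos: [0.5028, -0.0298, 0.2463]
orientation: [3.137, -0.133, 0.006]
force: [7.5, -5.2, -1.0]
opening: 0.0151
gripper_force: 29.9
```

```bash
python3 - <<'E'
from h import *
s=robot.read_state();p=s['tool_pos'];print(s['t'],p,s['force'],s['opening'],s['gripper_force'])
r=p-HG; x=r@XW-.00057; z=r[2]+.01003; print(np.degrees(np.arctan2(z,-x))-18.1,np.hypot(x,z))
c=cam('scene')
cv2.imwrite('pics/s5.png',cv2.resize(c['pixels'][150:220,240:390],None,fx=5,fy=5,interpolation=cv2.INTER_CUBIC))
def pt(th,s,u,h): 
    return HG-XW*(u*np.cos(th)-h*np.sin(th))+[0,0,u*np.sin(th)+h*np.cos(th)]+YW*s
for d in(36,38,40,42):
    t=np.radians(d); print(d,[((proj(c,pt(t,s,.199,h))-[240,150])*5).round(0).tolist() for s in(.103,-.103) for h in(.009,-.001)])
E
```

```text
11.0167 [ 0.50282183 -0.02976992  0.2462976 ] [ 7.48849252 -5.21932808 -0.95823013] 0.015144202898372714 29.9434894323349
39.145673131679104 0.1644802635975318
36 [[297.0, 252.0], [307.0, 275.0], [614.0, 62.0], [623.0, 82.0]]
38 [[288.0, 236.0], [300.0, 259.0], [607.0, 47.0], [617.0, 68.0]]
40 [[280.0, 220.0], [292.0, 243.0], [600.0, 33.0], [610.0, 54.0]]
42 [[271.0, 204.0], [283.0, 227.0], [592.0, 20.0], [603.0, 40.0]]
```

View pics/s5.png

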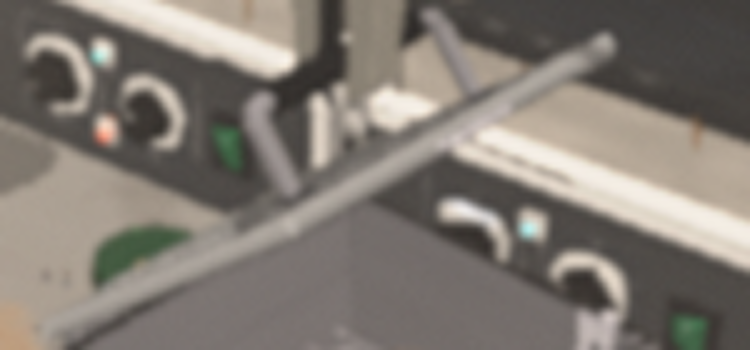

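The lid's right front corner is at crop (604,44) and the left at about (288,228). Both match the 40° projections, and the arm kinematics give 39–40°. I'll hold briefly, then hand in.

Emit:
{"op": "play_rows", "data": {
  "deltas": [0, 0, 0, 0, 8, 0, 0, 0, 0, 8, 0, 0, 0, 0, 8, 0, 0, 0, 0, 8, 0, 0, 0, 0, 8, 0, 0, 0, 0, 8]
}}

```text
t: 11.57
tool_pos: [0.5028, -0.0298, 0.2463]
orientation: [3.137, -0.133, 0.006]
force: [6.4, -4.5, -1.0]
opening: 0.0147
gripper_force: 29.9
```

```bash
python3 -c "
from plant import robot
s=robot.read_state();print(s['tool_pos'],s['force'],s['gripper_force'],s['opening']);print(robot.close_job())"
```

```text
[ 0.502811   -0.02978466  0.24625999] [ 6.38784824 -4.45294713 -0.98555274] 29.943383932113647 0.01466566537040856
the job is handed in; nothing more can be done
None
```

The job is handed in: I pressed the paddle to its stop and released it, then lifted the lid by its handle to about 40° (my two checks put it between 39° and 40°), and the gripper is still holding it.

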